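# Tube from the tilt-out bin

### The job

Swing the blue tilt-out bin all the way open by pulling the top of its front towards the robot, then take the tube out of it and lay it flat on the middle of the dark tray. Leave the orange bin shut, and do not knock over or shift the white bottle with the blue cap.

Things in the scene. Friction and masses are not known exactly. Their poses are not given: they have to be found in the camera images.
- blue_bin (a joint): Blue bin's hinge, rad: 0 shut (front upright), 1.48 fully open (front almost level, the tube lies on its inside). Damped; needs under 1 N at the lip; let go past about 0.5 rad it falls open by itself in some 2 s and stays, below 0.2 rad it falls shut. Front 122 mm wide, 5 thick; side walls 103 mm apart inside, no back or top. Grey housing 124 wide, 92 deep, 155 high, closed on top.
- blue_lip (a point): Centre of the 10 mm thick bead on the top edge of the blue bin's front, 188 mm high when shut; the top 38 mm stand free above the housing, so a fingertip fits behind from above. Axes move with the bin: y along bead and hinge, z up the front, x into the housing when shut (up when open). The hinge line is 170 mm down the front (-z) and 5 mm behind (+x).
- tube_mid (a point): Centre of the white 15 ml tube with blue cap in the blue bin, 118 mm long, 17 across, 20 g; y runs along the tube. Stands hidden in the shut bin; with the bin open it lies on the inside of the front, about square to the hinge and some 65 mm from it, with room for fingers on both sides. The orange bin holds one like it, which stays there.
- tray_top (a point): Centre of the top face of the dark brown flat tray lying on the bench, 208 x 102 mm (x by y of this frame), 11 mm high, fixed; z up.
- orange_bin (a joint): Hinge of the orange bin beside the blue one, of the same make; 0 shut. To be left shut.
- bottle: White bottle with a blue cap standing near the tray, 54 mm across, 100 mm high, origin at the centre of its foot. To be left standing.
Things that resemble listed ones, but are neither listed nor needed, are in the scene too. Leave any turquoise look-alike of the part that bears orange_bin alone.

How it is judged:
On the way, in this order (a step that is already met when the one before it is completed fails the run):
1. the blue bin is swung fully open (value of joint blue_bin above 1.3 rad), for 0.2 s.
2. the tube is lifted out of the bin (height (world z) of tube_mid above 0.1 m), for 0.1 s.
At the end, for the whole second after the job is handed in: The tube from the blue bin lies still and flat (within 10 degrees) on the tray, its centre within 60 mm (along the tray) and 35 mm (across it) of the tray's centre; the orange bin is shut and the bottle stands where it was (within 30 mm) (x of tube_mid in the frame of tray_top between -0.06 and 0.06 m and y of tube_mid in the frame of tray_top between -0.035 and 0.035 m and z of tube_mid in the frame of tray_top between 0.002 and 0.016 m and angle between tube_mid's own y axis and vertical between 1.39 and 1.75 rad and linear speed of tube below 0.02 m/s and value of joint orange_bin below 0.15 rad and distance of bottle from where it was at the start of the episode below 0.03 m and angle between bottle's own z axis and vertical below 0.2 rad); the robot touches nothing.
It fails at once if the orange bin is pulled open (value of joint orange_bin above 0.3 rad).
It fails at once if the bottle is knocked over or shifted by more than 30 mm (distance of bottle from where it was at the start of the episode above 0.03 m or angle between bottle's own z axis and vertical above 0.5 rad).
It also fails if it takes over 56 s, if anything falls off the work surface, if the arm or the gripper's body presses on something with over 40 N, if the wrist force passes 120 N, or if a joint passes its speed limit or range.

### The arm

A 6-joint arm with a two-finger parallel gripper is mounted at the origin on a cart in front of the work surface, level with it; the furniture and walls round the work are solid. World frame = base frame: x ahead of the robot, y to its left, z up, the work surface at z = 0. Lengths are in m, angles in rad, forces in N, time in s.
With the tool pointing down it reaches from about 0.3 to 0.75 m from the base axis. Payload 8.5 kg.
Tool frame: the origin (TCP) lies on the mounting face of the last link; the fingertips stand 173 mm ahead of it and the grasp point (between the pads) lies 155 mm ahead of it; x points along the fingers, y is the direction in which the jaws open and shut, and the axes are right-handed (so a half turn about x gives the same grasp; the last joint's range is limited). The gripper opens to 85 mm and grips with 20 to 120 N. Pads are 22 mm wide; open, the fingers measure 114 mm over their backs; the gripper's body (76 mm by 85 mm) begins 54 mm behind the grasp point. The pads swing forward as they close: fully open they stand 13 mm farther back than shut.
Start: joints at [1.027, 0.381, 1.297, -0, 1.464, -0.215], TCP at [0.178, 0.521, 0.405] pointing down, gripper open.
Joint ranges: [-3.11, 3.11], [-0.89, 2.33], [0.22, 2.48], [-1.42, 4.56], [0.17, 2.85], [-2.88, 2.88]. Speed limits (rad/s): [2.39, 2.39, 3.14, 3.14, 3.14, 3.14].

### API

Orientations are given as a 3x3 rotation matrix whose columns are the frame's x, y, z axes.
In Python, from station import r, viewer gives the robot as it stands.
- The arm moves only by the shell command python3 -m jog 'ROWS' [FORCE]. ROWS is text: rows parted by semicolons, each of 7 numbers parted by spaces: the shift along the tool's x, y, z in mm, then the turn, a rotation vector about the tool's x, y, z in rad, then the closure, from 0 (fully open) to 1 (shut). In form: tx ty tz wx wy wz grip; .... A call has 1 to 10 rows; each row shifts and turns the commanded pose from where the row before left it, along the tool's axes as they then stand; what a row does not reach is not made up. A row lasts 1/8 s, in which the tool goes at most 62.5 mm and 10.7 degrees, less where a joint would pass 70% of its speed; a pose out of reach is approached as far as the arm can. A call with a gripper value outside its range is refused whole. The fingers move at their own pace and stop on an object; FORCE is the grip in N (left out, the last holds). Time passes only in rows, so rows that do not move let the fingers close. It gives the time, the measured TCP pose, the force and the opening at its end, in the units of the state.
- r.observe(): the state, without advancing time (a new reading comes with each control period).
- viewer.snapshot(name): name is "scene" or "top" or "wrist"; returns the picture (420x560x3 uint8, red, green, blue); there is no depth.
- viewer.get_calibration(name): a dict with "camera_matrix" (3x3 intrinsics, pixels), "distortion" ([k1, k2, p1, p2, k3] as OpenCV has them; the pictures are not rectified), "camera_from_world" (4x4, takes a point from world to camera coordinates). Camera axes: x right, y down, z forward; pixel columns grow to the right and rows downward; lengths in m; the calibration is good to about 2 mm. A picture is of the moment at which its call begins: read the wrist's pose just before it. get_calibration takes no time and is no camera call; for the wrist camera it gives the pose at the moment of the call.
- r.finish_job(): hands the job in, once; it reports no verdict.
The state is a dict: "clock": time; "q": joint angles; "dq": joint speeds; "joint_torque": joint torques, N m; "ee_pos": TCP position; "eef_rot": TCP orientation; "ft_force": force on the tool from outside, world axes, zero at the start; "moment": the same for the moment, N m; "width": finger opening in m.
Only numpy, scipy, OpenCV 4.12 (cv2) and the standard library are available. Lean on these libraries where they do the work, as an engineer would, in place of code of your own. Each camera call takes 0.05 s, during which the arm holds its last target. There are 200 camera calls.

## Working session

There is one attempt and no reset: what is moved stays moved. The work goes in short steps, Python scripts to look and compute and a shell command to move; the robot and the scene stay as the last step left them, time stands still between calls to the robot, and variables do not carry over. Pictures are saved under pics/ and viewed, about 8 in all and at most 12, crops included, and the job is handed in when it is done.

```bash
ls; mkdir -p pics; python3 - <<'E'
from station import r, viewer
import cv2,numpy as np
s=r.observe(); print(s['clock'],s['ee_pos'],s['eef_rot'],s['width'])
ims=[]
for n in ("scene","top"):
    im=viewer.snapshot(n); cv2.imwrite(f'pics/{n}0.png',im[...,::-1])
    c=viewer.get_calibration(n); print(n,c['camera_matrix'],c['distortion'],c['camera_from_world'])
E
```

```text
pics
0.0 [0.1775751  0.52049253 0.40409557] [[-7.87699099e-04  3.22946450e-01  9.46416911e-01]
 [-1.28971397e-03  9.46416090e-01 -3.22947243e-01]
 [-9.99998858e-01 -1.47499236e-03 -3.28982555e-04]] 0.08538398851773836
scene [[442.36788278   0.         283.24849243]
 [  0.         442.36788278 207.4147968 ]
 [  0.           0.           1.        ]] [-0.07680684  0.          0.          0.          0.        ] [[ 6.87917127e-01 -7.25789154e-01 -3.60823398e-04 -3.20410972e-01]
 [-4.19419087e-01 -3.97127768e-01 -8.16319279e-01  3.33886660e-01]
 [ 5.92332386e-01  5.61711350e-01 -5.77600818e-01  8.22958447e-01]
 [ 0.00000000e+00  0.00000000e+00  0.00000000e+00  1.00000000e+00]]
top [[385.94556928   0.         284.94296077]
 [  0.         385.94556928 215.10925843]
 [  0.           0.           1.        ]] [-0.08476008  0.          0.          0.          0.        ] [[ 0.35348772 -0.93542953  0.00424668 -0.12828022]
 [-0.91238988 -0.34577576 -0.2190521   0.53851925]
 [ 0.2063762   0.07355759 -0.97570392  1.05952813]
 [ 0.          0.          0.          1.        ]]
```

View pics/scene0.png

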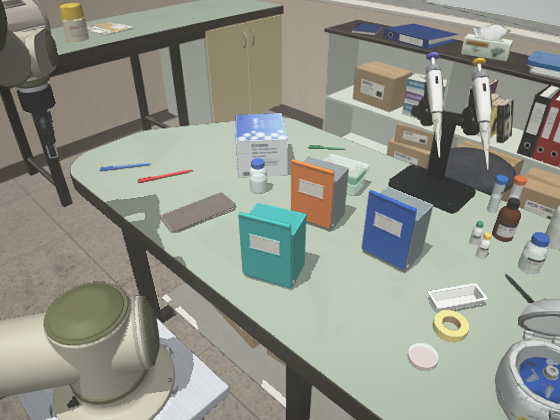

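View pics/top0.png

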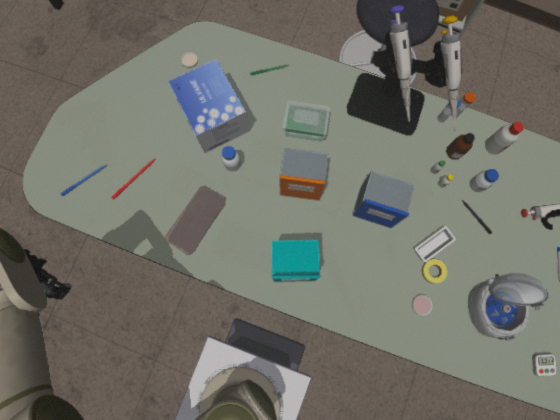

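The scene view shows the blue bin at (393,228), orange bin (318,192), the turquoise look-alike (272,245), the tray (198,212) and a white bottle with blue cap (258,175). In the top view these are at (383,200), (303,174), (296,260), (197,220) and (230,157). Other blue or capped things are the box (208,105) and the bottle at (487,180). Only the saturated blue box with a label and grey housing at top (383,200) fits blue_bin, and the bottle next to the tray is the one listed. I'll confirm with a crop and measure.

```bash
cat > h.py <<'E'
import cv2,numpy as np
from station import r,viewer
def cal(n):
    c=viewer.get_calibration(n); return np.array(c['camera_matrix']),np.array(c['distortion']),np.array(c['camera_from_world'])
def rays(n,px,c=None):
    K,d,T=c or cal(n); u=cv2.undistortPoints(np.float64(px).reshape(-1,1,2),K,d)[:,0]
    R=T[:3,:3]; o=-R.T@T[:3,3]; return o,np.c_[u,np.ones(len(u))]@R
def plane(n,px,z,c=None):
    o,D=rays(n,px,c); return o+D*((z-o[2])/D[:,2])[:,None]
def proj(n,P,c=None):
    K,d,T=c or cal(n); return cv2.projectPoints(np.float64(P).reshape(-1,1,3),cv2.Rodrigues(T[:3,:3])[0],T[:3,3],K,d)[0][:,0]
def tri(n1,p1,n2,p2):
    o1,D1=rays(n1,p1);o2,D2=rays(n2,p2);out=[]
    for a,b in zip(D1,D2):
        s=np.linalg.lstsq(np.c_[a,-b],o2-o1,rcond=None)[0]; A=o1+s[0]*a;B=o2+s[1]*b; out.append(np.r_[(A+B)/2,np.linalg.norm(A-B)])
    return np.array(out)
E
python3 - <<'E'
from h import *
t=cv2.imread('pics/top0.png');s=cv2.imread('pics/scene0.png')
def mask(im,lo,hi,box):
    h=cv2.cvtColor(im,cv2.COLOR_BGR2HSV); m=cv2.inRange(h,lo,hi); k=np.zeros_like(m); x0,y0,x1,y1=box;k[y0:y1,x0:x1]=255; m&=k
    c=max(cv2.findContours(m,0,2)[0],key=cv2.contourArea); return c
for n,im,box in (('top',t,(340,160,430,240)),('scene',s,(350,170,450,280))):
    c=mask(im,(105,120,40),(125,255,255),box); print(n,cv2.contourArea(c),cv2.approxPolyDP(c,2.5,True)[:,0].tolist())
c=mask(t,(0,0,40),(180,90,140),(155,175,240,265)); rc=cv2.minAreaRect(c); print('tray',rc); P=plane('top',np.r_[[rc[0]],cv2.boxPoints(rc)],.011); print(P.round(4))
print('cap',plane('top',[[229,153]],.1),'turq',plane('top',[[273,242],[319,241],[320,280],[273,281]],.18),'orange lip',plane('top',[[282,190],[323,197]],.188))
a=cv2.resize(t[150:240,330:440],None,fx=4,fy=4,interpolation=2);b=cv2.resize(s[170:280,350:440],None,fx=3.6,fy=3.6,interpolation=2)
H=np.zeros((400,440+330,3),np.uint8);H[:a.shape[0],:440]=a;H[:b.shape[0],440:440+b.shape[1]]=b;cv2.imwrite('pics/c1.png',H)
E
```

```text
top 732.0 [[355, 213], [389, 226], [408, 214], [368, 200]]
scene 2777.5 [[370, 190], [362, 247], [403, 268], [415, 208]]
tray ((187.75003051757812, 222.25), (62.929317474365234, 99.92797088623047), 18.434946060180664)
[[0.4343 0.342  0.011 ]
 [0.2805 0.4251 0.011 ]
 [0.5868 0.4588 0.011 ]
 [0.5928 0.2572 0.011 ]
 [0.2913 0.234  0.011 ]]
cap [[0.65616039 0.2852676  0.1       ]] turq [[ 0.44735163  0.0651998   0.18      ]
 [ 0.49119419 -0.04344181  0.18      ]
 [ 0.39938106 -0.07895817  0.18      ]
 [ 0.3556753   0.02991026  0.18      ]] orange lip [[ 0.58185426  0.09177273  0.188     ]
 [ 0.60193938 -0.0142599   0.188     ]]
```

View pics/c1.png

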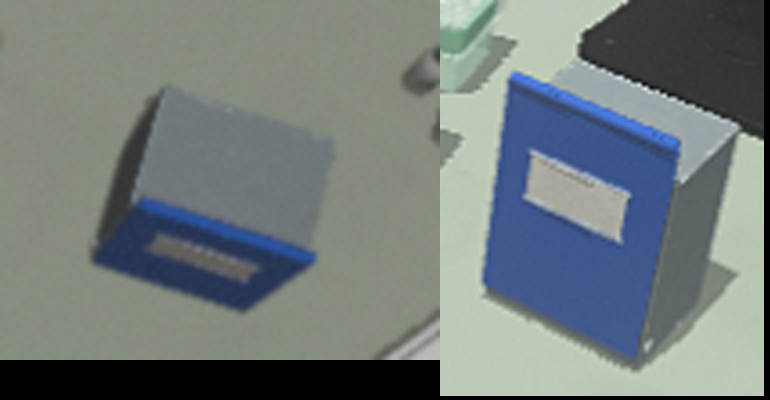

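The crop confirms the blue bin: shut, with its bead running from about (366,201) to (408,214) in the top view and (370,191) to (416,210) in the scene view. The tray mask included shadow, so I'll tighten it.

```bash
python3 - <<'E'
from h import *
t=cv2.imread('pics/top0.png');s=cv2.imread('pics/scene0.png')
L=tri('top',[[365.5,201],[408.5,214.3]],'scene',[[370.3,191.5],[416.4,210.3]]);print('lip',L.round(4))
P=plane('top',[[365.5,201],[408.5,214.3]],.19);print('plane',P.round(4),np.linalg.norm(P[1]-P[0]))
d=(P[1]-P[0])[:2];d/=np.linalg.norm(d);print('bead dir',d,'into housing',[-d[1],d[0]],np.degrees(np.arctan2(d[0],-d[1])))
print('bottom',plane('top',[[355,213],[389,226]],.01).round(4))
for n,im,box,seed in(('top',t,(155,175,240,265),(198,222)),('scene',s,(150,185,245,240),(198,212))):
    h=cv2.cvtColor(im,cv2.COLOR_BGR2LAB).astype(int); x0,y0,x1,y1=box
    m=np.zeros(im.shape[:2],np.uint8); m[y0:y1,x0:x1]=((h[y0:y1,x0:x1,1]>127)*255)
    print(n,h[seed[1],seed[0]],h[260,180]); c=max(cv2.findContours(m,0,2)[0],key=cv2.contourArea);rc=cv2.minAreaRect(c);print(rc,cv2.contourArea(c))
    Q=plane(n,np.r_[[rc[0]],cv2.boxPoints(rc)],.011)[:,:2];print(Q.round(4),[np.linalg.norm(Q[i]-Q[i+1]).round(4) for i in(1,2,3)])
# bottle foot via cap
print('cap tri',tri('top',[[229,153]],'scene',[[258,163]]))
E
```

```text
lip [[ 6.308e-01 -1.210e-01  1.889e-01  1.000e-04]
 [ 6.371e-01 -2.373e-01  1.893e-01  6.000e-04]]
plane [[ 0.6305 -0.121   0.19  ]
 [ 0.6367 -0.2369  0.19  ]] 0.1160638698551971
bead dir [ 0.05323417 -0.99858206] into housing [np.float64(0.9985820562991952), np.float64(0.05323416982794941)] 3.0515356953494153
bottom [[ 0.6415 -0.123   0.01  ]
 [ 0.6399 -0.2331  0.01  ]]
top [ 99 132 131] [146 123 134]
((195.3076934814453, 219.0384521484375), (32.172611236572266, 67.95077514648438), 33.690067291259766) 1989.5
[[0.4516 0.3244]
 [0.3621 0.3922]
 [0.5658 0.3559]
 [0.5424 0.2558]
 [0.3419 0.2945]] [np.float64(0.2069), np.float64(0.1028), np.float64(0.2042)]
scene [141 130 132] [143 123 133]
((197.55479431152344, 211.97947692871094), (21.184450149536133, 74.55522155761719), 69.44395446777344) 1365.0
[[0.4443 0.3162]
 [0.359  0.3838]
 [0.5847 0.3432]
 [0.5305 0.2477]
 [0.3221 0.2929]] [np.float64(0.2293), np.float64(0.1097), np.float64(0.2133)]
cap tri [[6.58429532e-01 2.86874891e-01 9.36434473e-02 5.86074953e-04]]
```

```bash
python3 -m jog '-10 0 0 -0.096 0 0 1;-10 0 0 -0.096 0 0 1;-10 0 0 -0.096 0 0 1;-10 0 0 -0.096 0 0 1;0 -45 27.5 0 0 0 1;0 -45 27.5 0 0 0 1;0 -45 27.5 0 0 0 1;0 -45 27.5 0 0 0 1;0 -45 27.5 0 0 0 1;0 -45 27.5 0 0 0 1' 30; python3 -m jog '0 -45 27.5 0 0 0 1;0 -45 27.5 0 0 0 1;0 -45 27.5 0 0 0 1;0 -45 27.5 0 0 0 1;0 -45 27.5 0 0 0 1;0 -45 27.5 0 0 0 1;0 -45 27.5 0 0 0 1;0 0 0 0 0 0 1'
```

```text
clock: 1.35
ee_pos: [0.3579, 0.2585, 0.4446]
eef_rot: [[-0.0, -0.055, 0.998], [-0.0, 0.998, 0.055], [-1.0, -0.0, -0.0]]
ft_force: [0.8, 0.5, 0.4]
width: -0.0001
clock: 2.35
ee_pos: [0.5682, -0.0467, 0.4432]
eef_rot: [[-0.002, -0.052, 0.999], [0.0, 0.999, 0.052], [-1.0, 0.0, -0.002]]
ft_force: [-1.8, 0.2, 0.7]
width: -0.0001
```

```bash
python3 -m jog '0 -27 16 0 0 0 1;0 -27 16 0 0 0 1;0 -27 16 0 0 0 1;0 -27 16 0 0 0 1;0 -27 17 0 0 0 1;0 0 0 0 0 0 1;0 0 0 0 0 0 1'; python3 - <<'E'
from h import *
s=r.observe();print(s['ee_pos'],s['ft_force'])
im=viewer.snapshot('wrist');cv2.imwrite('pics/w1.png',im[...,::-1])
c=cal('wrist');L=np.array([.634,-.179,.193]);t=np.array([-.053,.9986,0])
print(proj('wrist',[L,L+.058*t,L-.058*t],c)); print(proj('wrist',[s['ee_pos']+.173*s['eef_rot'][:,0]],c))
E
```

```text
clock: 3.22
ee_pos: [0.6549, -0.1731, 0.4447]
eef_rot: [[-0.001, -0.056, 0.998], [0.0, 0.998, 0.056], [-1.0, 0.001, -0.0]]
ft_force: [0.2, 0.6, 0.7]
width: 0.0004
[ 0.65487413 -0.17313145  0.44470391] [0.17354086 0.64842966 0.69037791]
[[272.81890503 183.01898756]
 [350.44495866 183.29825909]
 [195.24132587 182.85398155]]
[[279.26332026 256.12082081]]
```

View pics/w1.png

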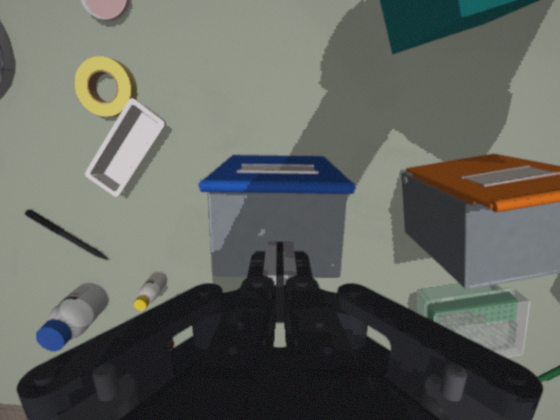

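The wrist view shows the blue bead at row 186, columns 201–354, within about 3 mm of my estimate. The shut fingertips at (280,250) are over the housing behind it. Next I'll go down behind the bead and pull.

```bash
python3 -m jog '30 -2 3 0 0 0 1;30 0 0 0 0 0 1;25 0 0 0 0 0 1;17 0 0 0 0 0 1;0 0 0 0 0 0 1;0 0 0 0 0 0 1'; 
```

```text
clock: 4.03
ee_pos: [0.6582, -0.1755, 0.3441]
eef_rot: [[0.002, -0.056, 0.998], [-0.001, 0.998, 0.056], [-1.0, -0.001, 0.002]]
ft_force: [1.7, 0.4, -0.2]
width: 0.0
```

```bash
python3 -m jog '0 0 -12 0 0 0 1;0 0 -12 0 0 0 1;1 0 -12 0 0 0 1;3 0 -12 0 0 0 1;4 0 -12 0 0 0 1;5 0 -12 0 0 0 1;6 0 -12 0 0 0 1;7 0 -12 0 0 0 1;8 0 -12 0 0 0 1;8 0 -12 0 0 0 1'; 
```

```text
clock: 5.28
ee_pos: [0.5381, -0.1825, 0.3018]
eef_rot: [[0.002, -0.055, 0.998], [-0.001, 0.998, 0.055], [-1.0, -0.001, 0.002]]
ft_force: [0.5, 0.6, -0.1]
width: -0.0002
```

```bash
python3 -m jog '-20 0 0 0 0 0 1;-20 0 0 0 0 0 0;-20 0 0 0 0 0 0;-20 0 20 0 0 0 0;-10 0 16 0 0 0 0;0 0 0 0 0 0 0;0 0 0 0 0 0 0;0 0 0 0 0 0 0;0 0 0 0 0 0 0;0 0 0 0 0 0 0';python3 -m jog '0 0 0 0 0 0 0;0 0 0 0 0 0 0;0 0 0 0 0 0 0;0 0 0 0 0 0 0;0 0 0 0 0 0 0'; python3 - <<'E'
from h import *
s=r.observe();print(s['ee_pos'],s['ft_force'])
im=viewer.snapshot('wrist');cv2.imwrite('pics/w2.png',im[...,::-1])
im=viewer.snapshot('scene');cv2.imwrite('pics/s2.png',im[...,::-1]);im2=viewer.snapshot('top');cv2.imwrite('pics/t2.png',im2[...,::-1])
cv2.imwrite('pics/st2.png',np.hstack([cv2.resize(im[160:300,300:460],None,fx=2.5,fy=2.5)[...,::-1],cv2.resize(im2[150:290,320:460],None,fx=2.5,fy=2.5)[...,::-1]]))
E
```

```text
clock: 6.52
ee_pos: [0.5742, -0.1807, 0.3907]
eef_rot: [[-0.0, -0.055, 0.998], [0.0, 0.998, 0.055], [-1.0, 0.0, -0.0]]
ft_force: [0.7, -0.4, -0.0]
width: 0.0853
clock: 7.15
ee_pos: [0.5744, -0.1806, 0.3907]
eef_rot: [[0.0, -0.055, 0.998], [-0.0, 0.998, 0.055], [-1.0, -0.0, 0.0]]
ft_force: [0.2, 0.1, -0.9]
width: 0.0856
[ 0.57438736 -0.18063064  0.39073818] [ 0.18699705  0.0678084  -0.90135471]
```

View pics/w2.png

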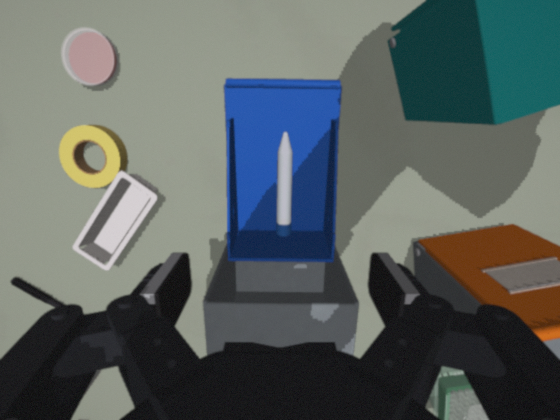

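View pics/st2.png

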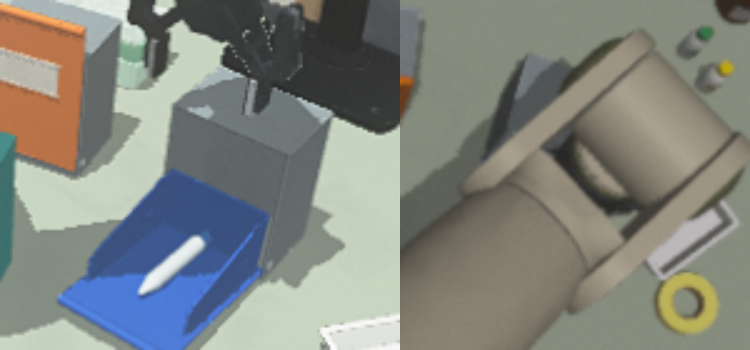

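The bin is fully open. In the wrist view the tube runs from its tip (285,133) to its cap end (284,236), roughly centred between the walls at columns 232 and 336.

```bash
python3 - <<'E'
from h import *
im=cv2.imread('pics/w2.png');s=r.observe();R=np.array(s['eef_rot']);p=np.array(s['ee_pos'])
T=plane('wrist',[[285,133],[284,236]],.030);print('tube',T.round(4),np.linalg.norm(T[0]-T[1]))
print('lip',plane('wrist',[[227,83],[341,84]],.033).round(4)); print('walls far',plane('wrist',[[232,122],[336,122]],.035),'hingeedge',plane('wrist',[[231,260],[333,260]],.09).round(4))
m=T.mean(0);print('mid',m,'rel tool',(m-p)@R*1000)
mz=cv2.triangulatePoints
sc=[[300+140/2.5,160+295/2.5],[300+207/2.5,160+240/2.5]]
print(tri('wrist',[[285,133],[284,236]],'scene',sc).round(4))
E
```

```text
tube [[ 0.5227 -0.1775  0.03  ]
 [ 0.6404 -0.1716  0.03  ]] 0.11788416778146732
lip [[ 0.476  -0.2393  0.033 ]
 [ 0.4705 -0.1237  0.033 ]]
walls far [[ 0.51418815 -0.23332192  0.035     ]
 [ 0.50818683 -0.12533482  0.035     ]] hingeedge [[ 0.644  -0.2245  0.09  ]
 [ 0.6385 -0.1243  0.09  ]]
mid [ 0.58156478 -0.17456379  0.03      ] rel tool [360.70510242   5.69791955   7.50591278]
[[ 5.228e-01 -1.774e-01  2.700e-02  1.000e-04]
 [ 6.491e-01 -1.708e-01  9.000e-03  1.000e-04]]
```

```bash
python3 -m jog '30 6 -4 0 0 0 0.4;30 0 0 0 0 0 0.4;30 0 0 0 0 0 0.4;20 0 0 0 0 0 0.4;0 0 0 0 0 0 0.4;0 0 0 0 0 0 0.4'
```

```text
clock: 8.05
ee_pos: [0.5703, -0.175, 0.2817]
eef_rot: [[0.001, -0.055, 0.998], [-0.001, 0.998, 0.055], [-1.0, -0.001, 0.001]]
ft_force: [-0.1, 0.2, 0.1]
width: 0.0513
```

Now I'll go down to tip height of about 26 mm, then close.

```bash
python3 -m jog '25 0 0 0 0 0 0.4;25 0 0 0 0 0 0.4;18 0 0 0 0 0 0.4;8 0 0 0 0 0 0.4;5 0 0 0 0 0 0.4;0 0 0 0 0 0 0.4' 25
```

```text
clock: 8.8
ee_pos: [0.5702, -0.1749, 0.2002]
eef_rot: [[0.001, -0.055, 0.998], [-0.0, 0.998, 0.055], [-1.0, -0.0, 0.001]]
ft_force: [-0.4, 0.0, -0.1]
width: 0.0515
```

```bash
python3 -m jog '1 0 0 0 0 0 0.7;0 0 0 0 0 0 0.9;0 0 0 0 0 0 1;0 0 0 0 0 0 1;0 0 0 0 0 0 1;0 0 0 0 0 0 1' 25
```

```text
clock: 9.55
ee_pos: [0.5701, -0.175, 0.1992]
eef_rot: [[0.001, -0.055, 0.998], [-0.0, 0.998, 0.055], [-1.0, -0.0, 0.001]]
ft_force: [-1.2, -0.6, 5.7]
width: 0.0164
```

```bash
python3 -m jog '-8 0 -3 0 0 0 1;-15 0 -5 0 0 0 1;-25 0 -5 0 0 0 1;-35 0 0 0 0 0 1;-35 0 0 0 0 0 1;-35 0 0 0 0 0 1;-35 0 0 0 0 0 1;-35 0 0 0 0 0 1;0 0 0 0 0 0 1'; python3 - <<'E'
from h import *
im=viewer.snapshot('wrist');cv2.imwrite('pics/w3.png',im[...,::-1])
im=viewer.snapshot('scene');cv2.imwrite('pics/s3.png',im[...,::-1])
E
```

```text
clock: 10.68
ee_pos: [0.5565, -0.1753, 0.4253]
eef_rot: [[0.005, -0.055, 0.998], [-0.003, 0.998, 0.055], [-1.0, -0.003, 0.005]]
ft_force: [0.1, -0.2, -1.5]
width: 0.0164
```

View pics/s3.png

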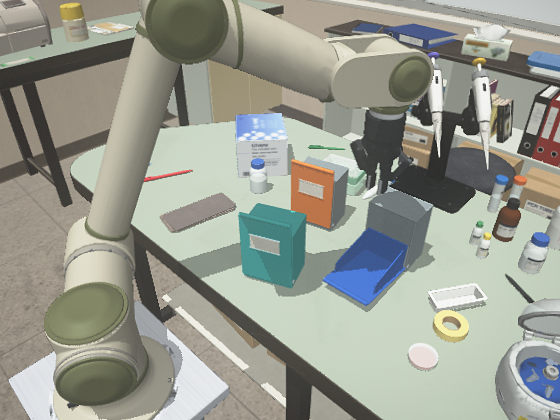

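The tube is held crosswise at (372,188) in the scene view, about level. The bin stays open, and the orange bin and bottle are undisturbed. Now over to the tray.

```bash
python3 -m jog '0 0 0 0.08 0 0 1;0 0 0 0.08 0 0 1;0 0 0 0.075 0 0 1;0 39 -17 0 0 0 1;0 39 -17 0 0 0 1;0 39 -17 0 0 0 1;0 39 -17 0 0 0 1;0 39 -17 0 0 0 1;0 39 -17 0 0 0 1;0 39 -17 0 0 0 1'; python3 -m jog '0 39 -17 0 0 0 1;0 39 -17 0 0 0 1;0 39 -17 0 0 0 1;0 39 -17 0 0 0 1;0 39 -17 0 0 0 1;0 0 0 0 0 0 1;0 0 0 0 0 0 1'; python3 - <<'E'
from h import *
s=r.observe();R=s['eef_rot'];p=s['ee_pos'];print(p,R)
im=viewer.snapshot('wrist');cv2.imwrite('pics/w4.png',im[...,::-1])
im2=viewer.snapshot('top');cv2.imwrite('pics/t4.png',im2[...,::-1])
im3=viewer.snapshot('scene');cv2.imwrite('pics/s4.png',im3[...,::-1])
print((np.array([.4398,.3266,p[2]])-p)@R*1000)
cv2.imwrite('pics/m4.png',np.hstack([cv2.resize(im,(440,330))[...,::-1],cv2.resize(im3[110:254,130:285],None,fx=2.3,fy=2.3)[:330,:,::-1]]))
E
```

```text
clock: 12.02
ee_pos: [0.4881, 0.1155, 0.4207]
eef_rot: [[-0.002, 0.179, 0.984], [0.0, 0.984, -0.179], [-1.0, -0.0, -0.002]]
ft_force: [1.0, -0.2, -0.6]
width: 0.0165
clock: 12.9
ee_pos: [0.4401, 0.321, 0.4209]
eef_rot: [[-0.002, 0.179, 0.984], [-0.001, 0.984, -0.179], [-1.0, -0.001, -0.001]]
ft_force: [-0.4, -0.1, 0.5]
width: 0.0165
[0.44005129 0.32102091 0.42094098] [[-1.52680269e-03  1.78723341e-01  9.83898184e-01]
 [-9.82419466e-04  9.83898588e-01 -1.78724939e-01]
 [-9.99998352e-01 -1.23947844e-03 -1.32663772e-03]]
[-5.09733511e-03  5.44434758e+00 -1.24436742e+00]
```

View pics/m4.png

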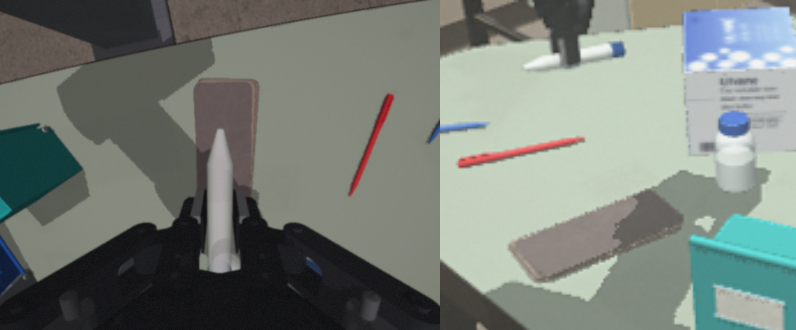

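Wrist view (left): the tube, with its tip at about (220,130), is in line with the tray. Scene crop (right): the tube is above the tray, tip (524,67), cap (624,48). I'll check its tilt.

```bash
python3 - <<'E'
from h import *
s=r.observe();R=s['eef_rot'];p=s['ee_pos'];g=p+.155*R[:,0]
t=tri('wrist',[[280,165.5]],'scene',[[166.5,139.1]]);print('tip',t,'grasp pt',g, (t[0,:3]-p)@R*1000)
o,D=rays('scene',[[211.2,131]]) # cap end: plane through tool x/z axes
n=R[:,1];k=((p-o)@n)/(D[0]@n);c=o+k*D[0];print('cap',c,(c-p)@R*1000,'len',np.linalg.norm(c-t[0,:3]),'mid',(c+t[0,:3])/2)
# tray edges in wrist view
im=cv2.imread('pics/w4.png');h=cv2.cvtColor(im,cv2.COLOR_BGR2LAB)[...,1];row=120
for row in (110,130,150): x=np.where(h[row,200:380]>127)[0]+200; print(row,x.min(),x.max(),plane('wrist',[[x.min(),row],[x.max(),row]],.011).round(4))
x=np.where(h[60:200,285]>127)[0]+60;print(x.min(),plane('wrist',[[285,x.min()]],.011))
E
```

```text
tip [[0.3924212  0.32983634 0.25548736 0.00136254]] grasp pt [0.44031059 0.32044161 0.26651576] [166.04863264   0.61807087 -48.79370982]
cap [0.51392148 0.3069501  0.24216348] [ 1.79320873e+02 -2.96351446e-15  7.48472609e+01] len 0.1243528207466682 mid [0.45317134 0.31839322 0.24882542]
110 248 329 [[0.3588 0.2972 0.011 ]
 [0.3763 0.3931 0.011 ]]
130 247 328 [[0.3816 0.2911 0.011 ]
 [0.3994 0.3886 0.011 ]]
150 248 326 [[0.4057 0.2873 0.011 ]
 [0.4231 0.3827 0.011 ]]
100 [[0.35555233 0.34294504 0.011     ]]
```

```bash
python3 -m jog '0 8 -14 0 -0.09 0 1;35 0 -3.2 0 0 0 1;35 0 -3.2 0 0 0 1;35 0 -3.2 0 0 0 1;35 0 -3.2 0 0 0 1;35 0 -3.2 0 0 0 1;25 0 -2.2 0 0 0 1;0 0 0 0 0 0 1;0 0 0 0 0 0 1'; python3 - <<'E'
from h import *
im3=viewer.snapshot('scene');cv2.imwrite('pics/s5.png',im3[...,::-1])
cv2.imwrite('pics/m5.png',cv2.resize(im3[110:254,130:285],None,fx=4,fy=4)[...,::-1])
E
```

```text
clock: 14.18
ee_pos: [0.428, 0.3315, 0.222]
eef_rot: [[0.09, 0.179, 0.98], [-0.015, 0.984, -0.179], [-0.996, 0.001, 0.091]]
ft_force: [0.2, -0.2, -0.2]
width: 0.0163
```

View pics/m5.png

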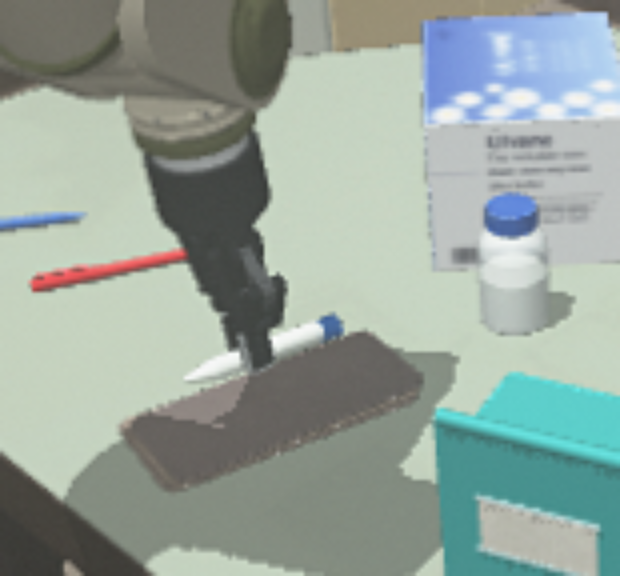

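The tube is level, above the middle of the tray, with its tip at (185,380) and cap at (333,327) in the crop. I'll lower the last 30 mm or so.

```bash
python3 -m jog '15 0 -1.4 0 0 0 1;9 0 -0.8 0 0 0 1;3 0 0 0 0 0 1;0 0 0 0 0 0 1;0 0 0 0 0 0 1'
```

```text
clock: 14.85
ee_pos: [0.4279, 0.3318, 0.194]
eef_rot: [[0.089, 0.179, 0.98], [-0.016, 0.984, -0.178], [-0.996, 0.0, 0.09]]
ft_force: [-0.5, 0.8, -0.2]
width: 0.0165
```

```bash
python3 -m jog '2 0 0 0 0 0 1;0 0 0 0 0 0 1;0 0 0 0 0 0 1'; python3 -m jog '1 0 0 0 0 0 1;0 0 0 0 0 0 1;0 0 0 0 0 0 1'
```

```text
clock: 15.22
ee_pos: [0.428, 0.3317, 0.1919]
eef_rot: [[0.088, 0.179, 0.98], [-0.016, 0.984, -0.178], [-0.996, 0.0, 0.09]]
ft_force: [-0.2, 0.1, 0.1]
width: 0.0167
clock: 15.6
ee_pos: [0.428, 0.3317, 0.1908]
eef_rot: [[0.088, 0.179, 0.98], [-0.016, 0.984, -0.178], [-0.996, -0.0, 0.09]]
ft_force: [-0.2, -0.5, 0.1]
width: 0.0163
```

```bash
python3 -m jog '2 0 0 0 0 0 1;0 0 0 0 0 0 1;0 0 0 0 0 0 1'; python3 -m jog '0 0 0 0 0 0 0.75;0 0 0 0 0 0 0.7;0 0 0 0 0 0 0.6;0 0 0 0 0 0 0.5;0 0 0 0 0 0 0.5;-10 0 0 0 0 0 0.5;-30 0 0 0 0 0 0.4;-50 0 0 0 0 0 0.3;-50 0 0 0 0 0 0.3;-50 0 0 0 0 0 0.3'; python3 -m jog '-50 0 0 0 0 0 0.3;0 0 -50 0 0 0 0.3;0 0 -50 0 0 0 0.3;0 0 0 0 0 0 0.3;0 0 0 0 0 0 0.3'; python3 - <<'E'
from h import *
im3=viewer.snapshot('scene');im=viewer.snapshot('wrist');cv2.imwrite('pics/s6.png',im3[...,::-1]);cv2.imwrite('pics/w6.png',im[...,::-1])
cv2.imwrite('pics/m6.png',np.hstack([cv2.resize(im,(440,330))[...,::-1],cv2.resize(im3[110:254,130:285],None,fx=2.3,fy=2.3)[:330,:,::-1]]))
E
```

```text
clock: 15.98
ee_pos: [0.4282, 0.3316, 0.1888]
eef_rot: [[0.088, 0.179, 0.98], [-0.016, 0.984, -0.178], [-0.996, 0.0, 0.09]]
ft_force: [0.6, 0.2, -0.2]
width: 0.0164
clock: 17.23
ee_pos: [0.4108, 0.3345, 0.3805]
eef_rot: [[0.089, 0.179, 0.98], [-0.016, 0.984, -0.178], [-0.996, 0.001, 0.09]]
ft_force: [1.0, -0.5, -0.4]
width: 0.0598
clock: 17.85
ee_pos: [0.3091, 0.3533, 0.4195]
eef_rot: [[0.09, 0.178, 0.98], [-0.015, 0.984, -0.178], [-0.996, 0.001, 0.091]]
ft_force: [-0.5, 1.1, -0.5]
width: 0.0599
```

View pics/m6.png

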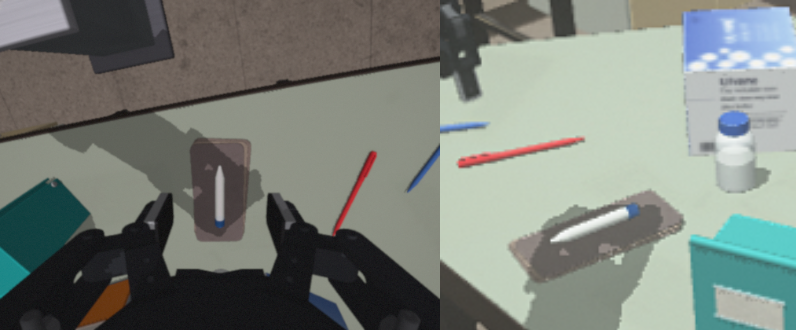

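The tube lies on the tray, mid (219,196) against tray centre (220,190) in the wrist view, which puts it about 12 mm along and 1 mm across from centre. The bottle is at (735,150) as before. One last check on position, stillness, orange bin and bottle, then I'll hand in.

```bash
python3 - <<'E'
from h import *
a=cv2.imread('pics/s0.png') if 0 else cv2.imread('pics/scene0.png');b=cv2.imread('pics/s6.png')
for n,(x0,y0,x1,y1) in {'orange':(288,155,350,232),'bottle':(246,155,272,195)}.items(): print(n,cv2.absdiff(a,b)[y0:y1,x0:x1].mean())
f=1.2727;print(plane('wrist',np.array([[220,165],[219,227]])*f,.0195).round(4))
w=cv2.imread('pics/w6.png');i=viewer.snapshot('wrist')[...,::-1];print('still diff',cv2.absdiff(w,i.copy()).mean(),r.observe()['clock'])
r.finish_job()
E
```

```text
orange 4.726085742214774
bottle 5.825320512820513
[[0.3936 0.339  0.0195]
 [0.5155 0.315  0.0195]]
still diff 1.803799603174603 18.0
the job is handed in; nothing more can be done
```

The job is done and handed in at about 18.0 s on the robot's clock; no verdict is reported.

- **What I did:** I hooked the shut fingertips behind the blue bin's lip and pulled it past the point where it falls open by itself. The camera then showed it fully open. I gripped the tube, lifted it out to about 0.25 m, levelled it and laid it along the dark tray.
- **Tube position:** The last wrist picture puts its centre at about (0.4545, 0.327) m, against an estimated tray centre of about (0.453, 0.325). That is within a few mm, and my rough reading by eye was about 12 mm off along the tray. Both are inside the 60 and 35 mm limits. It looked flat and did not move between the last two pictures.
- **Orange bin and bottle:** Both looked unchanged from the start. Small picture differences remained there (about 5 of 255 grey levels, against about 2 between two pictures of a still scene), which I put down to noise and changed shadows.
- **Robot:** The gripper was clear of everything at the end, with wrist force about 1 N.
- **Checks that disagreed:**
  - The first tray mask picked up shadow, so I redid it.
  - The scene-view height for the tube's cap end was 9 mm, against about 30 mm expected. I relied on the wrist view instead, because its 118 mm length matched the tube.

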